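# Tighten the brass retaining ring of a magnifier lens with a pin spanner

## Robot

A 6-joint arm with a two-finger parallel gripper is mounted at the origin on a cart in front of the work surface, level with it; the furniture and walls round the work are solid. World frame = base frame: x ahead of the robot, y to its left, z up, the work surface at z = 0. Lengths are in m, angles in rad, forces in N, time in s.
With the tool pointing down it reaches from about 0.375 to 0.975 m from the base axis. Payload 3.8 kg.
Tool frame: the origin (TCP) lies at the very end of the fingers, on their centre line; the grasp point (between the pads) lies 19 mm behind it; z points along the fingers, y is the line along which they close (so a half turn about z gives the same grasp; the last joint's range is limited). The gripper opens to 85 mm and grips with 20 to 120 N. Pads are 22 mm wide; open, the fingers measure 114 mm over their backs; the gripper's body (76 mm by 85 mm) begins 54 mm behind the grasp point. The pads swing forward as they close: fully open they stand 13 mm farther back than shut.
Start: joints at [-1.154, 0.264, 1.604, -0, 1.274, -0.037], TCP at [0.296, -0.607, 0.231] pointing down, gripper open.
Joint ranges: [-2.63, 2.63], [-0.94, 2.18], [0.31, 2.57], [-1.31, 4.45], [0, 2.66], [-2.55, 2.55]. Speed limits (rad/s): [2.57, 2.57, 3.14, 3.14, 3.14, 3.14].

## Interface

Orientations are given as a 3x3 rotation matrix whose columns are the frame's x, y, z axes.
In Python, from station import robot gives the robot as it stands.
- The arm moves only by the shell command python3 -m jog 'ROWS' [FORCE]. ROWS is JSON, one flat list of numbers, 7 for each row, row after row: the opening, from -1 (shut) to 1 (fully open), so that 0 is half open, then the shift along the tool's x, y, z in mm, then the turn, a rotation vector about the tool's x, y, z in degrees. A call has 1 to 8 rows; each row is the pose to reach, as a shift and turn from the pose commanded when the call began, along the tool's axes at that moment; what a row does not reach only later rows make up. A row lasts 1/10 s, in which the tool goes at most 50 mm and 8.59 degrees, less where a joint would pass 70% of its speed; a pose out of reach is approached as far as the arm can. A call with a gripper value outside its range is refused whole. The fingers move at their own pace and stop on an object; FORCE is the grip in N (left out, the last holds). Time passes only in rows, so rows that repeat a pose let the fingers close. It gives the time, the measured TCP pose, the force, the opening and the grip force at its end, in the units of the state.
- robot.read_state(): the state, without advancing time (a new reading comes with each control period).
- robot.get_image(name): name is "scene" or "top" or "wrist"; returns a dict with "image" (400x640x3 uint8, red, green, blue), "camera_matrix" (3x3 intrinsics, pixels), "rvec" (rotation vector, rad) and "tvec" (3), from world to camera coordinates, as OpenCV has them. Camera axes: x right, y down, z forward; pixel columns grow to the right and rows downward; lengths in m; the calibration is good to about 2 mm. A picture is of the moment at which its call begins. There is no depth.
- robot.sign_off(): hands the job in; it is judged then, once.
The state is a dict: "time": time; "joints": joint angles; "joint_vel": joint speeds; "effort": joint torques, N m; "ee_pos": TCP position; "eef_rot": TCP orientation; "ft_force": force on the tool from outside, world axes, zero at the start; "torque": the same for the moment, N m; "opening": finger opening in m; "gripper_force": force on a finger pad.
Only numpy, scipy, OpenCV 4.12 (cv2) and the standard library are available. Lean on these libraries where they do the work, as an engineer would, in place of code of your own. Each camera call takes 0.05 s, during which the arm holds its last target. There are 200 camera calls.

## Task

Take the blue-handled pin spanner from its wooden rest and set both its pins fully into the two slots of the brass retaining ring that holds the magnifier lens. Then turn the ring clockwise (seen from above) with the spanner to its stop, where the red line on the ring meets the red line on the rim of the lens cell, and leave the spanner standing in the slots. Do not turn the black ring of the other lens cell.

Things in the scene. Friction and masses are not known exactly. Their poses are not given: they have to be found in the camera images.
- spanner_grip (a point): Centre of the blue grip (22 x 44 along y x 55 mm high; grasp across x) of the loose pin spanner. Below it a steel bar 24 x 100 (y) x 10 mm, underside 37.5 mm under this point, with 2 pins at y = +-38 mm: 8 mm thick, tapered tips, 12 mm long, tips 49.5 mm under this point. z up. Starts with pins in a fixed wooden rest (44 x 114 x 16 mm), lifts straight out. 0.22 kg.
- brass_ring (a point): Centre of the upper face of the brass ring (109 mm wide, 43 mm above the worktop) on its fixed aluminium cell, 134 mm wide; axes turn with the ring, z up. Slots at y = +-38 mm, 15 mm radially, 17 mm round the ring, over 15 mm deep: a centred pin has 7 degrees of play each way. Seated spanner: bar flat on the ring, its y along this y (either way round). Red line on the ring at -x.
- brass_turn (a joint): Turn of the brass ring in rad, growing clockwise seen from above. Starts between 0 and 0.35; the rigid stop is at 1.2, where the ring's red line meets the red line on the cell's rim. About 0.12 N m of friction keeps the ring where it is left.
- dark_ring_slot (a point): The black ring on the second, otherwise equal cell (with red lines too), to be left as it is: centre of one of its slots at the upper face, 43 mm above the worktop. y points outward from the ring's centre, which is 38 mm away. (Beside the work, left of y = 0.28 m, stand a tall microscope and a tankard: keep the arm clear of them.)
Mind the look-alikes: they are no part of the job. Of the things that look like the part that bears spanner_grip, take the one that is farthest to the robot's left at the start.

How it is judged:
On the way, in this order (a step that is already met when the one before it is completed fails the run):
1. both pins of the spanner are seated in the slots of the brass ring before the ring is turned (horizontal distance between spanner_grip and brass_ring below 0.012 m and z of spanner_grip in the frame of brass_ring below 0.043 m and angle between the y axis of spanner_grip and the y axis of brass_ring, either way round below 0.25 rad and value of joint brass_turn below 0.6 rad), for 0.1 s.
2. the brass ring is turned to its stop with the spanner in its slots (value of joint brass_turn above 1 rad and horizontal distance between spanner_grip and brass_ring below 0.012 m and z of spanner_grip in the frame of brass_ring below 0.045 m), for 0.1 s.
At the end, for the whole second after the job is handed in: The brass ring is turned to within 0.2 rad (11 degrees) of its stop; the spanner stands upright in it (within 0.15 rad) with both pins in the slots (grip centre within 12 mm of the ring's axis and less than 43 mm above its upper face); the black ring's slot is within 10 mm of where it was (value of joint brass_turn above 1 rad and horizontal distance between spanner_grip and brass_ring below 0.012 m and z of spanner_grip in the frame of brass_ring below 0.043 m and angle between spanner_grip's own z axis and vertical below 0.15 rad and distance of dark_ring_slot from where it was at the start of the episode below 0.01 m); the robot touches nothing.
It fails at once if the black ring is turned (its slot moves by more than 10 mm) (distance of dark_ring_slot from where it was at the start of the episode above 0.01 m).
It also fails if it takes over 45 s, if anything falls off the work surface, if the arm or the gripper's body presses on something with over 40 N, if the wrist force passes 120 N, or if a joint passes its speed limit or range.

## Working session

There is one attempt and no reset: what is moved stays moved. The work goes in short steps, Python scripts to look and compute and a shell command to move; the robot and the scene stay as the last step left them, time stands still between calls to the robot, and variables do not carry over. Pictures are saved under pics/ and viewed, at most 10 in all, crops included, and the job is handed in when it is done.

```bash
mkdir -p pics; ls; cat > h.py <<'E'
import numpy as np, cv2
from station import robot
def cam(n):
    d=robot.get_image(n); return d['image'],np.array(d['camera_matrix']),np.array(d['rvec'],float),np.array(d['tvec'],float)
def ray(K,r,t,px,z):
    R=cv2.Rodrigues(r)[0]; t=t.reshape(3); c=-R.T@t
    d=R.T@np.linalg.inv(K)@np.array([px[0],px[1],1.]); s=(z-c[2])/d[2]; return c+s*d
def proj(K,r,t,P): return cv2.projectPoints(np.array(P,float).reshape(-1,1,3),r,t,K,None)[0].reshape(-1,2)
def save(n,im,box=None,f=1):
    if box: im=im[box[1]:box[3],box[0]:box[2]]
    cv2.imwrite('pics/'+n,cv2.resize(im[...,::-1],None,fx=f,fy=f,interpolation=cv2.INTER_CUBIC))
E
python3 - <<'E'
from h import *
import pickle
a=cam('top'); pickle.dump(a,open('top0.pkl','wb')); save('top0.png',a[0])
a=cam('scene'); pickle.dump(a,open('scene0.pkl','wb')); save('scene0.png',a[0])
s=robot.read_state(); print(s['time'],s['eef_rot'],s['ee_pos'],s['opening'])
E
```

```text
pics
0.1 [[ 8.98789219e-01  4.38380228e-01 -8.45692774e-04]
 [ 4.38381038e-01 -8.98787228e-01  1.89341125e-03]
 [ 6.99361914e-05 -2.07251329e-03 -9.99997850e-01]] [ 0.29562722 -0.60605845  0.2300648 ] 0.08540897570514568
```

View pics/top0.png

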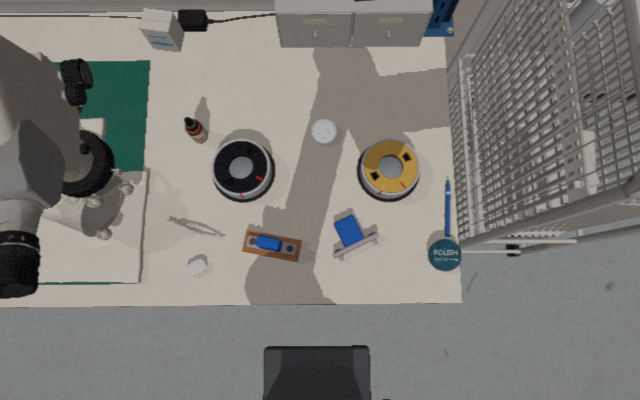

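View pics/scene0.png

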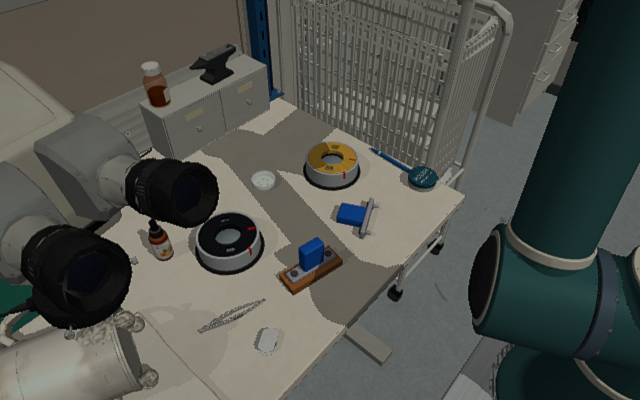

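The top view shows two blue-handled spanners. One stands upright in the wooden rest at (268,243); the other lies on its side at (350,235). The one in the rest fits, as it is farther to the robot's left (+y is image left) and is standing in a rest. The brass ring is at (390,169) and the black ring at (242,169). I'll confirm with enlarged crops.

```bash
python3 - <<'E'
from h import *
import pickle
im,K,r,t=pickle.load(open('top0.pkl','rb'))
f=8
a=cv2.resize(im[222:270,235:310],None,fx=8,fy=8,interpolation=cv2.INTER_CUBIC)
b=cv2.resize(im[130:205,350:430],None,fx=7,fy=7,interpolation=cv2.INTER_CUBIC)
save('a.png',a);save('b.png',b)
for p,z in [((268,243),.06),((390,167),.043),((242,166),.043)]: print(ray(K,r,t,p,z))
R=cv2.Rodrigues(r)[0];print(-R.T@t.reshape(3),K[0,0])
E
```

```text
[0.45290839 0.0797515  0.06      ]
[ 0.60567365 -0.16252333  0.043     ]
[0.61098886 0.13655594 0.043     ]
[ 0.36784256 -0.02739625  0.90677691] 442.181222971224
```

View pics/a.png

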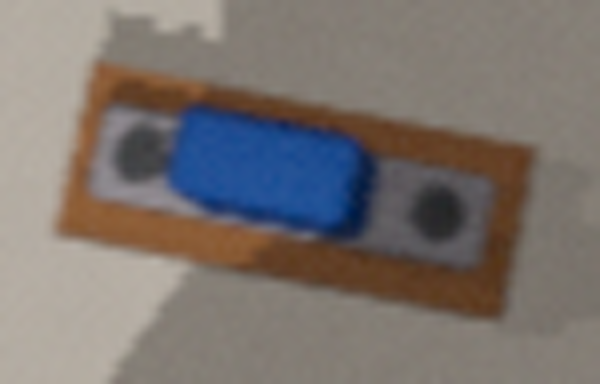

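View pics/b.png

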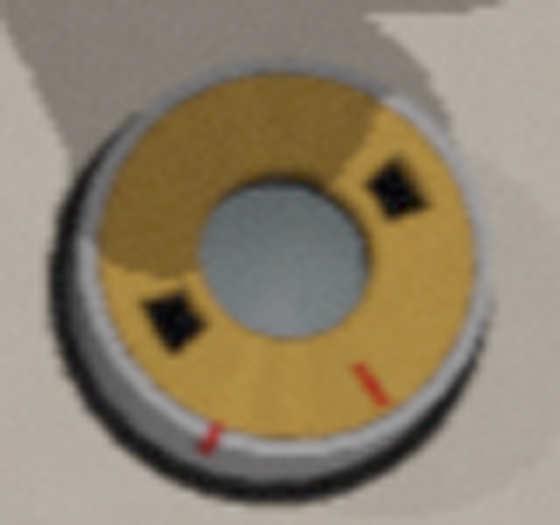

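The crops confirm it: the spanner stands upright in the rest, with bar bolts at crop (142,155) and (438,212). The brass ring's slots are at (398,190) and (174,320), its red line at (370,385) and the cell's line at (210,440).

```bash
cat >> h.py <<'E'
def deg(v): return np.degrees(np.arctan2(v[1],v[0]))
def pl(*a): print(*[np.round(x,4) for x in a])
E
python3 - <<'E'
from h import *
import pickle
_,K,r,t=pickle.load(open('top0.pkl','rb'))
A=lambda u,v:((u+.5)/8-.5+235,(v+.5)/8-.5+222)
B=lambda u,v:((u+.5)/7-.5+350,(v+.5)/7-.5+130)
p,q=[ray(K,r,t,A(*x),.026) for x in [(142,155),(438,212)]]
pl((p+q)/2,np.linalg.norm(p-q),deg(p-q))
g=ray(K,r,t,A(268,160),.081); pl('griptop',g)
e=[ray(K,r,t,A(*x),.026) for x in [(95,150),(490,222)]]; pl('bar',(e[0]+e[1])/2,np.linalg.norm(e[0]-e[1]),deg(e[0]-e[1]))
p,q=[ray(K,r,t,B(*x),.043) for x in [(174,320),(398,190)]]
pl('ring',(p+q)/2,np.linalg.norm(p-q),deg(p-q))
c=(p+q)/2
pl(deg(ray(K,r,t,B(370,385),.043)-c),deg(ray(K,r,t,B(210,440),.04)-c))
s=robot.read_state(); R=np.array(s['eef_rot']); print(deg(R[:,1]),deg(R[:,0]),s['joints'])
E
```

```text
[0.4533 0.0785 0.026 ] 0.0754 78.5378Traceback (most recent call last):
  File "<stdin>", line 8, in <module>
  File "h.py", line 13, in pl
    def pl(*a): print(*[np.round(x,4) for x in a])
                        ~~~~~~~~^^^^^
    return _wrapfunc(a, 'round', decimals=decimals, out=out)
    return _wrapit(obj, method, *args, **kwds)
    result = getattr(arr, method)(*args, **kwds)
numpy._core._exceptions._UFuncNoLoopError: ufunc 'multiply' did not contain a loop with signature matching types (dtype('<U7'), dtype('float64')) -> None
```

```bash
sed -i 's/^def pl.*/def pl(*a): print(*[x if isinstance(x,str) else np.round(x,4) for x in a])/' h.py
python3 - <<'E'
from h import *
import pickle
_,K,r,t=pickle.load(open('top0.pkl','rb'))
A=lambda u,v:((u+.5)/8-.5+235,(v+.5)/8-.5+222)
B=lambda u,v:((u+.5)/7-.5+350,(v+.5)/7-.5+130)
g=ray(K,r,t,A(268,160),.081); pl('griptop',g)
e=[ray(K,r,t,A(*x),.026) for x in [(95,150),(490,222)]]; pl('bar',(e[0]+e[1])/2,np.linalg.norm(e[0]-e[1]),deg(e[0]-e[1]))
p,q=[ray(K,r,t,B(*x),.043) for x in [(174,320),(398,190)]]
pl('ring',(p+q)/2,np.linalg.norm(p-q),deg(p-q))
c=(p+q)/2
pl(deg(ray(K,r,t,B(370,385),.043)-c),deg(ray(K,r,t,B(210,440),.04)-c))
s=robot.read_state(); R=np.array(s['eef_rot']); print(deg(R[:,1]),deg(R[:,0]),s['joints'])
E
```

```text
griptop [0.4535 0.077  0.081 ]
bar [0.4527 0.0779 0.026 ] 0.1004 79.1038
ring [ 0.6078 -0.1636  0.043 ] 0.0764 119.9498
-150.0136 156.3576
-63.99936107719463 26.000630618126014 [-1.15389836e+00  2.64677129e-01  1.60527853e+00 -6.86801464e-06
  1.27371068e+00 -3.68967045e-02]
```

```bash
cat >> h.py <<'E'
from scipy.spatial.transform import Rotation as Ro
def go(*wps):
    "wps: (x,y,z,yaw of tool y in deg) -> rows relative to present pose"
    s=robot.read_state(); R=np.array(s['eef_rot']); p=np.array(s['ee_pos'])
    pl('t',s['time'],'p',p,'yaw',deg(R[:,1]),'F',np.array(s['ft_force']),'M',np.array(s['torque']),'op',s['opening'])
    for x,y,z,a in wps:
        a=np.radians(a); Y=[np.cos(a),np.sin(a),0]; Z=[0,0,-1]; X=np.cross(Y,Z)
        T=np.array([X,Y,Z]).T
        print(np.round(R.T@(np.array([x,y,z])-p)*1000,1),np.round(Ro.from_matrix(R.T@T).as_rotvec(degrees=True),2))
E
python3 -c "
from h import *
go((.30,-.25,.23,-40),(.453,.078,.2,-11))"
```

```text
t 0.1 p [ 0.2956 -0.6061  0.2301] yaw -63.9994 F [-0.8023  0.96   -0.1415] M [-0.0658 -0.0621 -0.0005] op 0.0854
[ 160.  -318.1    0.7] [ -0.12  -0.03 -24.  ]
[ 441.3 -545.8   31.2] [ -0.11  -0.06 -53.  ]
```

```bash
python3 -m jog '[1,20,-40,0,0,0,-3, 1,40,-80,0,0,0,-6, 1,60,-119,0,0,0,-9, 1,80,-159,0,0,0,-12, 1,100,-199,0,0,0,-15, 1,120,-239,0,0,0,-18, 1,140,-278,0,0,0,-21, 1,160,-318,0,0,0,-24]'
python3 -c "
from h import *
go((.453,.078,.2,-11))"
```

```text
time: 0.9
ee_pos: [0.2997, -0.2489, 0.2308]
eef_rot: [[0.642, 0.767, -0.0], [0.767, -0.642, 0.0], [0.0, -0.0, -1.0]]
ft_force: [0.6, 0.1, 0.9]
opening: 0.0856
gripper_force: 0.0
t 0.9 p [ 0.2997 -0.2489  0.2308] yaw -39.92 F [0.5552 0.1461 0.9467] M [-0.0325  0.0155  0.0538] op 0.0856
[349.  -92.2  30.9] [-2.000e-02 -2.000e-02 -2.892e+01]
```

```bash
python3 -m jog '[1,44,-12,4,0,0,-4, 1,87,-23,8,0,0,-8, 1,131,-35,12,0,0,-12, 1,175,-46,16,0,0,-16, 1,218,-58,19,0,0,-20, 1,262,-69,23,0,0,-23, 1,305,-81,27,0,0,-26, 1,349,-92,31,0,0,-29]'
python3 - <<'E'
from h import *
a=cam('wrist'); im,K,r,t=a
P=[[.453,.078,.026],[.453,.078,.081]]+[[.453+d*np.cos(np.radians(79)),.078+d*np.sin(np.radians(79)),.026] for d in(.038,-.038)]
uv=proj(K,r,t,P); pl(uv)
c=uv[:].mean(0).astype(int); print(c)
x0=max(0,min(c[0]-130,380)); y0=max(0,min(c[1]-100,200)); print(x0,y0)
save('w1.png',im,(x0,y0,x0+260,y0+200),3)
import pickle; pickle.dump(a,open('w1.pkl','wb'))
go((.453,.078,.037,-11))
E
```

```text
time: 1.7
ee_pos: [0.4542, 0.0777, 0.1999]
eef_rot: [[0.188, 0.982, -0.0], [0.982, -0.188, -0.0], [-0.0, -0.0, -1.0]]
ft_force: [0.8, -0.2, -0.1]
opening: 0.0853
gripper_force: 0.0
[[317.2724 172.7356]
 [316.8822 188.2937]
 [317.3666 134.4008]
 [317.1848 208.4346]]
[317 175]
187 75
t 1.75 p [0.4567 0.083  0.1995] yaw -10.6178 F [ 2.9693  3.0521 -1.0061] M [ 0.1454 -0.1285 -0.0083] op 0.0854
[ -6.5  -2.8 162.5] [ 0.05 -0.3   0.38]
```

View pics/w1.png

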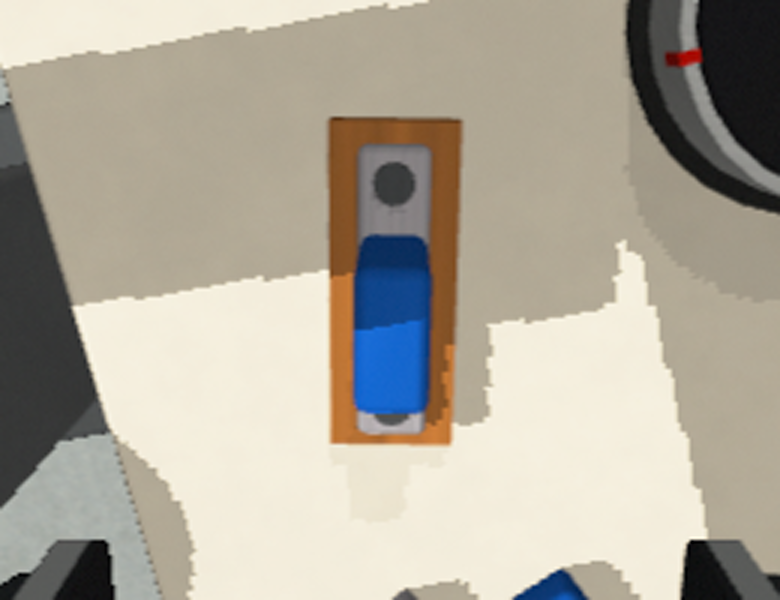

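The wrist view shows the spanner in its rest, with the bolt at crop (394,184), within about 1.5 mm of the prediction. I'll descend now.

```bash
python3 -m jog '[1,-7,-2,30,0,0,0, 1,-7,-2,60,0,0,0, 1,-7,-2,90,0,0,0, 1,-7,-2,100,0,0,0, 1,-7,-2,100,0,0,0]'
python3 -c "
from h import *
go((.453,.0770,.037,-11))"
```

```text
time: 2.25
ee_pos: [0.4489, 0.0689, 0.0985]
eef_rot: [[0.191, 0.982, -0.005], [0.982, -0.191, -0.0], [-0.001, -0.004, -1.0]]
ft_force: [1.1, -0.3, 1.0]
opening: 0.0852
gripper_force: 0.0
t 2.25 p [0.4489 0.0689 0.0985] yaw -11.0129 F [ 1.0988 -0.2699  0.9929] M [-0.002  -0.0191  0.0168] op 0.0852
[ 8.8  2.7 61.4] [-0.25  0.08 -0.01]
```

```bash
python3 -m jog '[1,7,2,20,0,0,0, 1,7,2,30,0,0,0, 1,7,2,30,0,0,0, 1,7,2,30,0,0,0]'
python3 -c "
from h import *
go((.453,.0770,.037,-11))"
```

```text
time: 2.65
ee_pos: [0.4546, 0.0756, 0.0711]
eef_rot: [[0.191, 0.982, 0.001], [0.982, -0.191, 0.0], [0.0, 0.001, -1.0]]
ft_force: [-0.0, 0.2, 0.5]
opening: 0.0855
gripper_force: 0.0
t 2.65 p [0.4546 0.0756 0.0711] yaw -11.0026 F [-0.0289  0.1536  0.5273] M [ 0.0139 -0.0441 -0.0308] op 0.0855
[ 1.  -1.8 34.1] [ 0.04 -0.01 -0.  ]
```

```bash
python3 -m jog '[1,1,-2,18,0,0,0, 1,1,-2,33,0,0,0, 1,1,-2,33,0,0,0, 1,1,-2,33,0,0,0]'
python3 -c "
from h import *
go((.453,.0770,.037,-11))"
python3 -m jog '[-1,0,0,0,0,0,0, -1,0,0,0,0,0,0, -1,0,0,0,0,0,0, -1,0,0,0,0,0,0, -1,0,0,0,0,0,0, -1,0,0,0,0,0,0, -1,0,0,0,0,0,0, -1,0,0,0,0,0,0]' 60
```

```text
time: 3.05
ee_pos: [0.4529, 0.0771, 0.0381]
eef_rot: [[0.191, 0.982, 0.001], [0.982, -0.191, 0.0], [0.0, 0.001, -1.0]]
ft_force: [-0.1, -0.5, 0.3]
opening: 0.0852
gripper_force: 0.0
t 3.05 p [0.4529 0.0771 0.0381] yaw -11.0052 F [-0.0804 -0.4644  0.3378] M [ 0.0277 -0.0637 -0.0017] op 0.0852
[-0.   0.1  1.1] [ 0.04 -0.01 -0.01]
time: 3.85
ee_pos: [0.4528, 0.0772, 0.0377]
eef_rot: [[0.191, 0.982, 0.001], [0.982, -0.191, 0.0], [0.0, 0.001, -1.0]]
ft_force: [-0.6, 0.3, 5.1]
opening: 0.0214
gripper_force: 59.5
```

```bash
python3 -m jog '[-1,0,0,-10,0,0,0, -1,0,0,-30,0,0,0, -1,0,0,-60,0,0,0, -1,0,0,-85,0,0,0, -1,0,0,-85,0,0,0]'
python3 -c "
from h import *
go((.608,-.1636,.122,30))"
```

```text
time: 4.35
ee_pos: [0.4551, 0.0775, 0.1258]
eef_rot: [[0.191, 0.982, 0.007], [0.982, -0.191, 0.001], [0.002, 0.007, -1.0]]
ft_force: [0.8, 0.4, -1.8]
opening: 0.0213
gripper_force: 59.1
t 4.35 p [0.4551 0.0775 0.1258] yaw -10.9951 F [ 0.8115  0.3699 -1.8193] M [ 0.0023 -0.079   0.0227] op 0.0213
[-207.5  196.     4.7] [ 4.100e-01  2.000e-02 -4.099e+01]
```

```bash
python3 -m jog '[-1,-26,24,0,0,0,-5, -1,-52,49,0,0,0,-11, -1,-78,73,0,0,0,-16, -1,-104,98,0,0,0,-22, -1,-130,122,0,0,0,-28, -1,-156,147,0,0,0,-34, -1,-182,172,0,0,0,-38, -1,-207,196,0,0,0,-41]'
python3 -m jog '[-1,0,0,0,0,0,0, -1,0,0,0,0,0,0, -1,0,0,0,0,0,0]'
python3 - <<'E'
from h import *
a=cam('wrist'); im,K,r,t=a
go((.608,-.1636,.090,30))
c=np.array([.6078,-.1636]); y=np.array([np.cos(np.radians(120)),np.sin(np.radians(120))])*.038
pl(proj(K,r,t,[[*(c+y),.043],[*(c-y),.043]]))
s=robot.read_state(); p=np.array(s['ee_pos'])
pl('pins',proj(K,r,t,[[*(p[:2]+y),p[2]-.0337],[*(p[:2]-y),p[2]-.0337]]))
save('w2.png',im,(160,60,480,300),2.5)
a=cam('top'); im,K,r,t=a
pl(proj(K,r,t,[[*c,.043]]))
E
```

```text
time: 5.15
ee_pos: [0.6046, -0.1645, 0.1198]
eef_rot: [[-0.502, 0.865, -0.003], [0.865, 0.502, 0.001], [0.003, -0.002, -1.0]]
ft_force: [0.0, 0.6, -2.0]
opening: 0.0217
gripper_force: 59.2
time: 5.45
ee_pos: [0.6037, -0.1625, 0.1205]
eef_rot: [[-0.5, 0.866, -0.003], [0.866, 0.5, 0.001], [0.003, -0.002, -1.0]]
ft_force: [-0.5, 0.2, -1.7]
opening: 0.0216
gripper_force: 59.1
t 5.5 p [ 0.6039 -0.1623  0.1209] yaw 30.0205 F [-0.5354 -0.3647 -1.2423] M [ 0.0365  0.0143 -0.0482] op 0.0214
[-3.3  3.  30.9] [-0.1  -0.13  0.02]
[[323.6617 156.5539]
 [323.1235 256.0611]]
pins [[319.5842 165.8999]
 [319.3927 285.5887]]
[[390.4918 165.9774]]
```

View pics/w2.png

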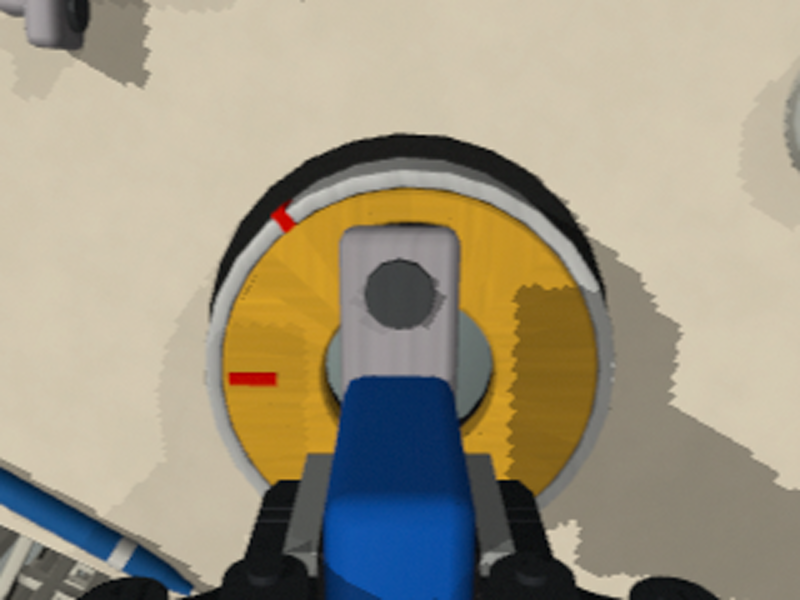

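The wrist view shows the ring with its left and right edges at crop (221,378) and (599,378), its top edge at (410,187) and its red line at (253,379). The spanner's bolt is at (400,294). I'll check these against the model.

```bash
python3 - <<'E'
from h import *
im,K,r,t=cam('wrist')
C=lambda u,v:((u+.5)/2.5-.5+160,(v+.5)/2.5-.5+60)
s=robot.read_state(); p=np.array(s['ee_pos'])
u=np.array([np.cos(np.radians(120)),np.sin(np.radians(120))]); x=np.array([u[1],-u[0]])
for z in (.043,):
    l,rr,tp,rl=[ray(K,r,t,C(*q),z)[:2] for q in [(221,378),(599,378),(410,187),(253,379)]]
    c=(l+rr)/2; c2=tp; pl('width',np.linalg.norm(l-rr))
    pl('left/right mid x-coord',c@x,'top-> y centre',(tp@u-.0545, tp@u+.0545),'redline y',rl@u)
c=np.array([.6078,-.1636]); pl('top est x,y',c@x,c@u)
b=ray(K,r,t,C(400,294),p[2]-.0117)[:2]
pl('bolt x,y rel tcp',(b-p[:2])@x,(b-p[:2])@u,'tcp',p[:2]@x,p[:2]@u)
E
```

```text
width 0.1096
left/right mid x-coord 0.4454 top-> y centre [-0.4474 -0.3384] redline y -0.4481
top est x,y 0.4446 -0.4456
bolt x,y rel tcp 0.0001 0.0374 tcp 0.4423 -0.4428
```

```bash
python3 -m jog '[-1,-3.5,2.7,20,0,0,0, -1,-3.5,2.7,36,0,0,0, -1,-3.5,2.7,36,0,0,0, -1,-3.5,2.7,36,0,0,0]'
python3 - <<'E'
from h import *
c=np.array([.445*np.cos(np.radians(30))-.4462*np.cos(np.radians(120)),.445*np.sin(np.radians(30))-.4462*np.sin(np.radians(120))])
pl(c); go((*c,.0647,30))
E
```

```text
time: 6.0
ee_pos: [0.6084, -0.1645, 0.0854]
eef_rot: [[-0.5, 0.866, -0.002], [0.866, 0.5, 0.001], [0.002, -0.002, -1.0]]
ft_force: [-0.8, -1.4, -2.0]
opening: 0.0212
gripper_force: 59.2
[ 0.6085 -0.1639]
t 6.0 p [ 0.6084 -0.1645  0.0854] yaw 30.0267 F [-0.7712 -1.3799 -2.0499] M [-0.0173 -0.0041 -0.0325] op 0.0212
[ 0.4  0.4 20.7] [-0.09 -0.1   0.03]
```

```bash
python3 -m jog '[-1,0,0,6,0,0,0, -1,0,0,11,0,0,0, -1,0,0,16,0,0,0, -1,0,0,20,0,0,0, -1,0,0,21,0,0,0, -1,0,0,21,0,0,0]'
python3 -c "
from h import *
go((.6085,-.1639,.0647,30))"
```

```text
time: 6.6
ee_pos: [0.6093, -0.1651, 0.0651]
eef_rot: [[-0.5, 0.866, -0.0], [0.866, 0.5, 0.0], [0.0, -0.0, -1.0]]
ft_force: [0.4, -0.1, -3.0]
opening: 0.0212
gripper_force: 59.4
t 6.6 p [ 0.6093 -0.1651  0.0651] yaw 29.9952 F [ 0.4115 -0.1469 -2.9635] M [-0.0069  0.028   0.0336] op 0.0212
[ 1.5 -0.1  0.4] [-0.01 -0.01 -0.  ]
```

Seated at z = 0.065 with no resistance. Next I'll turn clockwise (+z of the tool).

```bash
python3 -m jog '[-1,1,0,0,0,0,5, -1,1,0,0,0,0,11, -1,1,0,0,0,0,17, -1,1,0,0,0,0,23, -1,1,0,0,0,0,29, -1,1,0,0,0,0,35, -1,1,0,0,0,0,41, -1,1,0,0,0,0,46]'
python3 -c "
from h import *
go((.6085,-.1639,.0647,-28))"
```

```text
time: 7.4
ee_pos: [0.6087, -0.1645, 0.0654]
eef_rot: [[0.279, 0.96, -0.0], [0.96, -0.279, -0.0], [-0.0, -0.0, -1.0]]
ft_force: [-0.5, -0.8, -2.5]
opening: 0.0213
gripper_force: 59.2
t 7.4 p [ 0.6087 -0.1645  0.0654] yaw -16.1961 F [-0.5477 -0.7601 -2.5303] M [-0.0886  0.0752  0.1734] op 0.0213
[ 0.5 -0.4  0.7] [-1.00e-02  3.00e-02  1.18e+01]
```

```bash
python3 -m jog '[-1,0,0,0,0,0,3, -1,0,0,0,0,0,6, -1,0,0,0,0,0,8, -1,0,0,0,0,0,10, -1,0,0,0,0,0,10]'
python3 -c "
from h import *
go((.6085,-.1639,.0647,-28))"
python3 -m jog '[-1,0,0,0,0,0,1.5, -1,0,0,0,0,0,3, -1,0,0,0,0,0,3]'
python3 -c "
from h import *
go((.6085,-.1639,.0647,-30))
a=cam('wrist'); save('w3.png',a[0],(160,60,480,300),2.5)"
```

```text
time: 7.9
ee_pos: [0.6088, -0.1644, 0.0654]
eef_rot: [[0.438, 0.899, -0.0], [0.899, -0.438, -0.0], [-0.0, 0.0, -1.0]]
ft_force: [0.0, 0.2, -2.2]
opening: 0.0213
gripper_force: 59.3
t 7.9 p [ 0.6088 -0.1644  0.0654] yaw -25.9999 F [ 0.0379  0.1532 -2.1822] M [-0.0243  0.0156 -0.0099] op 0.0213
[ 0.3 -0.5  0.7] [0.   0.01 2.  ]
time: 8.2
ee_pos: [0.6089, -0.1643, 0.0653]
eef_rot: [[0.485, 0.874, 0.0], [0.874, -0.485, -0.0], [-0.0, 0.0, -1.0]]
ft_force: [-0.2, -0.0, -1.3]
opening: 0.0215
gripper_force: 59.3
t 8.2 p [ 0.6089 -0.1643  0.0653] yaw -29.0428 F [-0.238  -0.0292 -1.3092] M [-0.0219  0.0959 -0.0091] op 0.0215
[ 0.2 -0.6  0.6] [0.   0.   0.96]
```

View pics/w3.png

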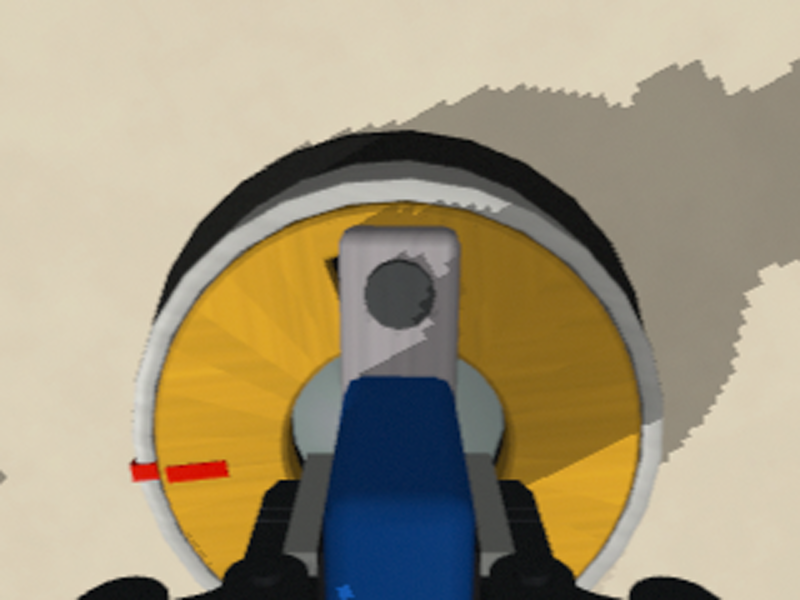

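The red lines meet at crop (145,471) and (197,471), so the ring is at its stop. I'll release and retreat.

```bash
python3 -m jog '[0.2,0,0,0,0,0,0, 0.2,0,0,0,0,0,0, 0.2,0,0,0,0,0,0, 0.2,0,0,0,0,0,0, 0.2,0,0,0,0,0,0]'
python3 -m jog '[0.2,0,0,-15,0,0,0, 0.2,0,0,-45,0,0,0, 0.2,0,0,-85,0,0,0, 0.2,0,0,-130,0,0,0, 0.2,0,0,-150,0,0,0, 0.2,0,0,-150,0,0,0, 0.2,0,0,-150,0,0,0]'
python3 - <<'E'
from h import *
a=cam('wrist'); save('w4.png',a[0])
E
```

```text
time: 8.75
ee_pos: [0.609, -0.1643, 0.0655]
eef_rot: [[0.485, 0.875, 0.0], [0.875, -0.485, -0.0], [0.0, 0.0, -1.0]]
ft_force: [0.1, 0.3, -0.2]
opening: 0.0515
gripper_force: 0.0
time: 9.45
ee_pos: [0.6091, -0.1643, 0.2163]
eef_rot: [[0.485, 0.875, 0.002], [0.875, -0.485, -0.0], [0.0, 0.002, -1.0]]
ft_force: [-0.1, 0.2, -1.1]
opening: 0.0515
gripper_force: 0.0
```

View pics/w4.png

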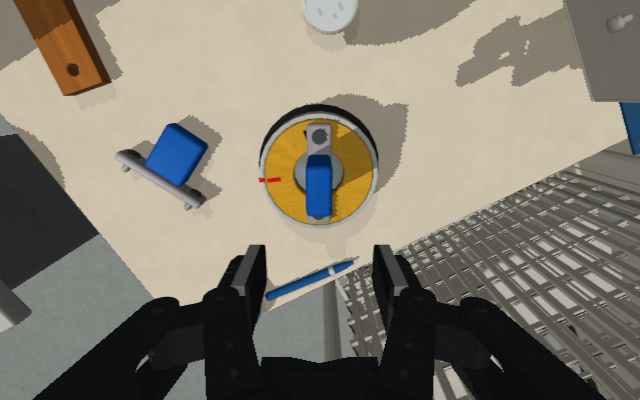

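The spanner stands upright in the ring at (319,172), the red lines meet at (270,180), and the gripper is clear.

```bash
python3 -c "
from station import robot
print(robot.sign_off())"
```

```text
the job is handed in; nothing more can be done
None
```

The job is handed in: the spanner is standing in the brass ring's slots, the ring is turned to its stop with the red lines meeting, and the arm never went near the black ring; the sign-off returned no verdict.

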